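Load a steel ring into the snap hook of a pull tester

ROBOT

A 6-joint arm with a two-finger parallel gripper is mounted at the origin on the work surface. World frame = base frame: x ahead of the robot, y to its left, z up, the work surface at z = 0. Lengths are in m, angles in degrees, forces in N, time in s.
With the tool pointing down it reaches from about 0.425 to 0.925 m from the base axis. Payload 12.5 kg.
Tool frame: the origin (TCP) lies at the very end of the fingers, on their centre line; the grasp point (between the pads) lies 19 mm behind it; z points along the fingers, y is the direction in which the jaws open and shut (so a half turn about z gives the same grasp; the last joint's range is limited). The gripper opens to 85 mm and grips with 20 to 120 N. Pads are 22 mm wide; open, the fingers measure 114 mm over their backs; the gripper's body (76 mm by 85 mm) begins 54 mm behind the grasp point. The pads swing forward as they close: fully open they stand 13 mm farther back than shut.
Start: joints at [-78.644, 28.126, 89.318, -0, 62.55, -6.05], TCP at [0.187, -0.596, 0.231] pointing down, gripper open.
Joint ranges: [-177.58, 177.58], [-47.91, 125.51], [2.72, 160], [-65.01, 245.01], [3.68, 167.84], [-153.87, 153.87]. Speed limits (degrees/s): [127.2, 127.2, 159.86, 180, 180, 180].

INTERFACE

Orientations are given as a 3x3 rotation matrix whose columns are the frame's x, y, z axes.
In Python, from bench import robot gives the robot as it stands. Calls block until the motion is done:
- robot.goto(position, orientation): joint-space move of the TCP to a pose.
- robot.movel(position, rot=None, velocity=0.15, guard=None): straight line of the TCP; rot=None keeps the orientation; velocity is the mean speed in m/s. With guard (N) it stops when the force on the tool has changed by that much, and returns True; else False.
- robot.movej(angles): joint-space move.
- robot.open() and robot.grab(grip_force=None): open the fingers fully, or close them until they stop; grip_force is the grip in N (None keeps the last).
- robot.sleep(seconds).
- robot.inverse_kinematics(position, orientation): joint angles nearest the present ones, or None.
- robot.read_state(): the state.
- robot.snapshot(name): name is "scene" or "top"; returns (picture, depth): 384x512x3 uint8, red, green, blue; 384x512 float32, m along the optical axis (not along the pixel's ray), 0 where there is no reading.
- robot.camera_info(name): a dict with "fx", "fy", "cx", "cy" (pixels), "world_from_camera" (4x4, takes a point from camera to world coordinates). Camera axes: x right, y down, z forward; pixel columns grow to the right and rows downward; lengths in m; the calibration is good to about 2 mm. A picture is of the moment at which its call begins. camera_info takes no time and is no camera call.
A pose or a line that the arm cannot do raises robot.MotionError and nothing moves.
- robot.sign_off(): hands the job in, once; it reports no verdict.
The state is a dict: "clock": time; "qpos": joint angles; "dq": joint speeds; "effort": joint torques, N m; "tcp_pos": TCP position; "tcp_rot": TCP orientation; "contact_force": force on the tool from outside, world axes, zero at the start; "ft_torque": the same for the moment, N m; "opening": finger opening in m.
Only numpy, scipy, OpenCV 4.12 (cv2) and the standard library are available. Lean on these libraries where they do the work, as an engineer would, in place of code of your own. Each camera call takes 0.05 s, during which the arm holds its last target.

TASK

Load the oblong steel ring into the horizontal pull tester: press it down through the sprung gate of the snap hook so that the gate snaps shut behind it, with the ring's other end dropped over the tailstock's upright pin. Then draw the tailstock back by its grip, gently, until the ring is taut and the force gauge stands at about 5 N (pointer within the green sector), and let go; never overload the gauge or lean hard on the hook, and leave the other things on the bench alone.

Things in the scene. Friction and masses are not known exactly. Their poses are not given: they have to be found in the camera images.
- snap_hook: Steel carbine snap hook on the force gauge's rod, lying level, gate on top: a closed loop of 8.6 mm bar in its x-z plane. Origin: centre of the round bend (centre-line radius 14 mm) at its far end, 90 mm over the bench. x: pull direction, level, from gauge to tailstock; z up. Lower bar at z = -14 mm; back end at x = -61 mm. Ring seated in the bend: bar centre at x = 6 mm, z = 0.
- nose (a point): Tip of the hook's nose: the free end of the bend, on top, 6 mm behind the bend's centre and 14 mm above it; 8.6 mm bar. Gate shut, the gate's tip meets it here. Axes as the hook's. The ring's bar must pass under it, so with its centre at least 8 mm below this point.
- entry (a point): Where the ring's bar is pressed down through the gate: in the hook's plane, 14 mm behind the bend's centre and 4.5 mm above it. This is about the place of the bar's centre with the gate lightly on its stop (2 mm less and the bar still meets the nose; 2 mm farther back there is no room, up to 4 mm nearer is fine). From here the bar moves along +x under the nose, the gate's tip slips off it and snaps up.
- gate (a joint): The hook's sprung gate (red, 6 mm thick, 45 mm long, hinged 54 mm behind the bend's centre and 13 mm above it), rad: 0 shut against the nose, grows as it is pressed down and inward, stop at 0.38. Near its tip it takes 2.5 N to start and about 5 N fully open; the spring shuts it.
- gauge (a joint): Travel of the force gauge's rod along the pull, m; 0 with no pull; spring 3 N per mm (3 N = 0.0010, 5 N = 0.0017, 8 N = 0.0027, full scale 15 N = 0.005). Its round dial (65 mm, face up, 145 mm behind the hook's bend) has a red pointer that turns clockwise 0.27 rad per N from the side away from the hook; the green sector runs from 3 to 8 N.
- tailstock (a joint): Sliding tailstock on two rails, m: 0 nearest the hook, grows away from it along the pull direction, end stop at 0.055. A friction brake of 10 N holds it wherever it is left, so drawing it takes 10 N plus the pull on the ring. The ring comes taut somewhere between 0.030 and 0.039, as the pin happens to be clamped; the force tells.
- pin (a point): Middle of the slot in which the tailstock's upright pin is clamped, at the height of the pull axis, 90 mm over the bench; the pin (dark steel, 10 mm diameter) stands up to 3 mm before or behind it. Pin's top 14 mm higher. The ring's end lies on the aluminium plate 3.5 mm lower, 28 mm wide, from 10 mm before to 48 mm behind this point. Axes as the hook's.
- grip (a point): In the middle of the tailstock's upright grip (black block with a yellow band, 14 mm along the pull direction, 24 mm across), 115 mm over the bench, 15 mm below the grip's top, 68 mm behind the pin.
- ring: The oblong ring: bright steel, 7 mm round bar, 74 x 44 mm outside, 60 x 30 mm inside, about 55 g. Origin at its centre; x along its length, z across its flat. It starts lying flat on a black rest block 84 x 26 x 25 mm, its centre 28.5 mm over the bench, its long sides overhanging the block. Either end may go into the hook.
- ring_end_a (a point): Centre of the ring's bar at the middle of its one end, 33.5 mm from the ring's centre along its x.
- ring_end_b (a point): Centre of the ring's bar at the middle of its other end, 33.5 mm from the ring's centre along its -x.
- mouse: Red and black computer mouse, 100 x 60 x 33 mm; origin under its centre. Bystander.
- screwdriver: Screwdriver lying on the bench. Bystander.
- check_weight: Brass check weight with a knob, 38 mm diameter, 57 mm high; origin under its centre. Bystander.
- old_ring: Small dark round ring in a grey tray 120 x 90 x 30 mm. Bystander.
There are look-alikes about, which are no part of the job. Several things have the shape of the ring; the one meant has the colours described above.

How it is judged:
By the outcome, as a careful person would: the job done as asked, in the order asked, and still so for the second after the job is handed in, with the robot touching nothing.
It also fails if it takes over 58 s, if anything falls off the work surface, if the arm or the gripper's body presses on something with over 40 N, if the wrist force passes 120 N, or if a joint passes its speed limit or range.

## Working session

There is one attempt and no reset: what is moved stays moved. The work goes in short steps, each a Python script; the robot and the scene stay as the last script left them, time stands still between calls to the robot, and variables do not carry over. Pictures are saved under pics/ and viewed, and the job is handed in when it is done.

```bash
ls; mkdir -p pics; python3 - <<'E'
from bench import robot
import cv2,numpy as np
for n in("scene","top"):
    p,d=robot.snapshot(n); np.savez(f"/tmp/{n}0.npz",p=p,d=d)
    cv2.imwrite(f"pics/{n}0.png",cv2.resize(p[:,:,::-1],(800,600),interpolation=cv2.INTER_CUBIC))
    i=robot.camera_info(n); print(i)
s=robot.read_state();print(s)
E
```

```text
pics
{'fx': 487.74715210974546, 'fy': 487.74715210974546, 'cx': 251.44576665702093, 'cy': 194.19937508729234, 'world_from_camera': array([[-0.76364707,  0.5458604 , -0.34478917,  0.90882135],
       [ 0.64559712,  0.63989796, -0.41681525,  0.62520249],
       [-0.00689305, -0.54089464, -0.84106211,  0.99677596],
       [ 0.        ,  0.        ,  0.        ,  1.        ]])}
{'fx': 420.9611144276926, 'fy': 420.9611144276926, 'cx': 247.28046534891794, 'cy': 184.14333743670494, 'world_from_camera': array([[ 1.79214158e-02, -9.95288115e-01,  9.52910857e-02,
         4.52143065e-01],
       [-9.99839101e-01, -1.79132958e-02,  9.40715843e-04,
         1.72554889e-01],
       [ 7.70694111e-04, -9.52926125e-02, -9.95449006e-01,
         9.67461437e-01],
       [ 0.00000000e+00,  0.00000000e+00,  0.00000000e+00,
         1.00000000e+00]])}
{'clock': 0.1, 'qpos': array([-7.86435020e+01,  2.81595405e+01,  8.93485647e+01, -1.97753712e-03,
        6.25514456e+01, -6.04798672e+00]), 'dq': array([ 0.02201044, -0.02748088, -0.03354321,  0.1136157 , -0.04717903,
       -0.0400117 ]), 'effort': array([ 1.43081739e-03, -6.19446087e+01, -2.62026769e+01, -1.75832943e-04,
        2.90547847e-03, -5.80438609e-06]), 'tcp_pos': array([ 0.18694219, -0.59615083,  0.23078708]), 'tcp_rot': array([[ 9.54212164e-01,  2.99130557e-01, -2.34692440e-04],
       [ 2.99130639e-01, -9.54211630e-01,  1.01297688e-03],
       [ 7.90660824e-05, -1.03679856e-03, -9.99999459e-01]]), 'contact_force': array([-0.27139561,  0.10565271, -0.75330177]), 'ft_torque': array([0.01450142, 0.021537  , 0.02313985]), 'opening': 0.08533759869800249}
```

View pics/scene0.png

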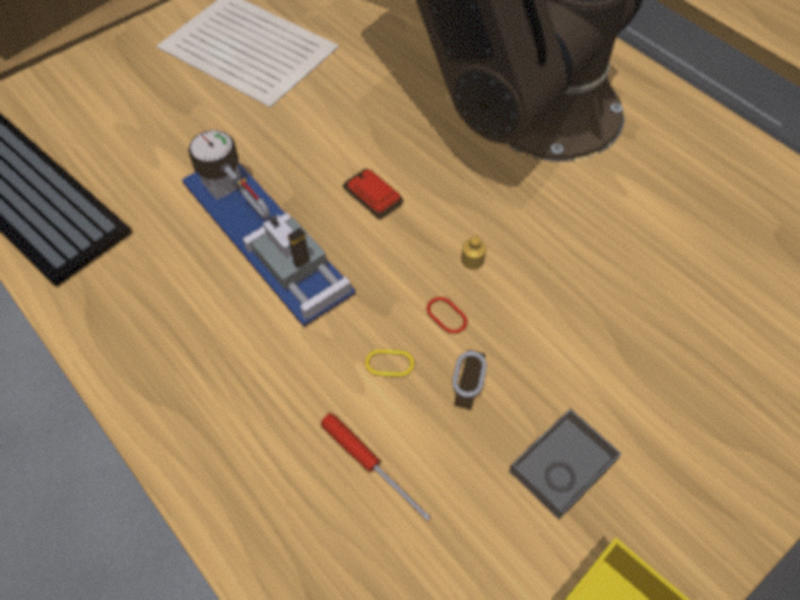

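View pics/top0.png

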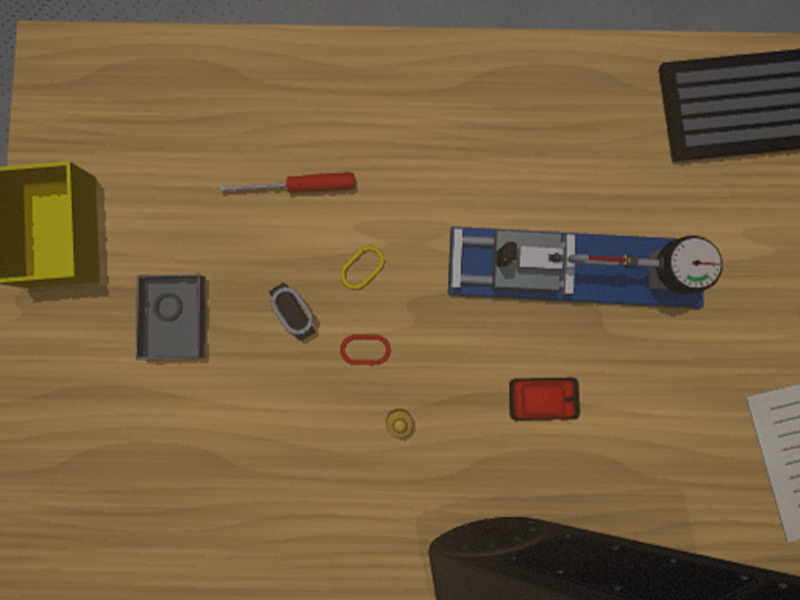

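Three ring-shaped things show in the top view: yellow (362,268), red (365,349), and bright steel on a black block (293,311). The steel one fits. I'll enlarge it and the tester.

```bash
python3 - <<'E'
import cv2,numpy as np
def crop(n,x0,y0,x1,y1,f,out):
    p=np.load(f"/tmp/{n}0.npz")["p"][y0:y1,x0:x1,::-1]
    cv2.imwrite(out,cv2.resize(p,None,fx=f,fy=f,interpolation=cv2.INTER_CUBIC))
crop("top",280,140,470,205,4.2,"pics/c_top.png")
crop("top",160,175,220,225,10,"pics/c_ring.png")
crop("scene",110,75,235,215,4.2,"pics/c_sc.png")
crop("scene",270,210,330,270,9,"pics/c_ring_s.png")
E
```

```text
(no output)
```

View pics/c_top.png

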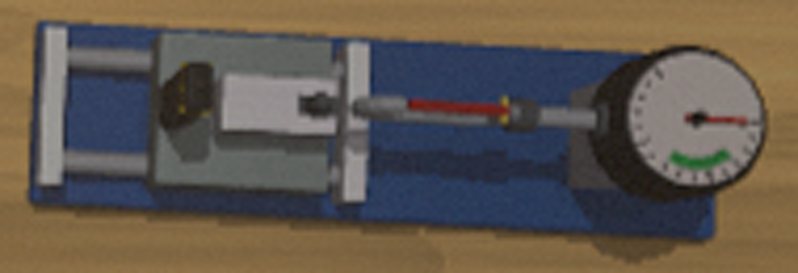

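View pics/c_ring.png

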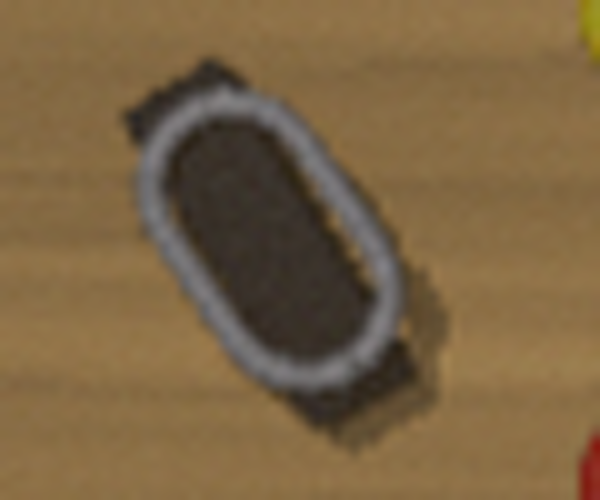

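View pics/c_sc.png

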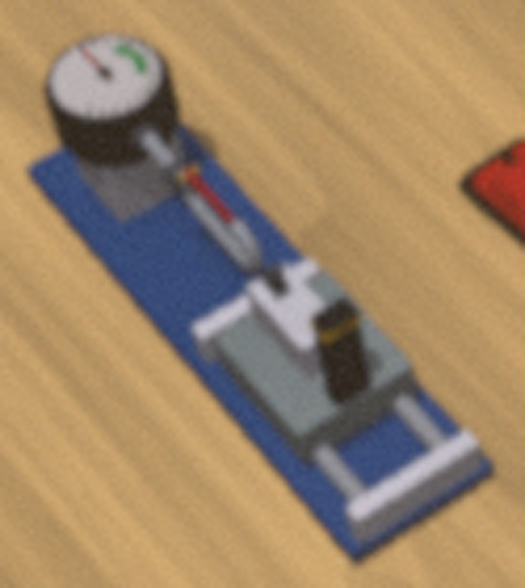

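View pics/c_ring_s.png

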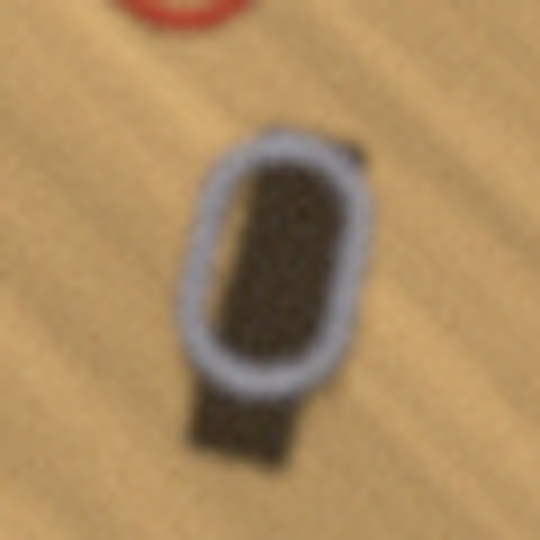

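The enlarged crop confirms the bright steel ring on the black rest block. Next, metric measurements.

```bash
cat > h.py <<'E'
import numpy as np,cv2
from bench import robot
I={n:robot.camera_info(n) for n in("scene","top")}
def ray(n,u,v):
    i=I[n];d=np.array([(u-i["cx"])/i["fx"],(v-i["cy"])/i["fy"],1.0]);W=i["world_from_camera"]
    return W[:3,3],W[:3,:3]@d
def onz(n,u,v,z):
    o,d=ray(n,u,v);return o+d*(z-o[2])/d[2]
def cropuv(x,y,f,x0,y0): return (x+.5)/f-.5+x0,(y+.5)/f-.5+y0
def tri(a,b):
    A=[];c=[]
    M=np.zeros((3,3));r=np.zeros(3)
    for n,(u,v) in(("top",a),("scene",b)):
        o,d=ray(n,u,v);d=d/np.linalg.norm(d);P=np.eye(3)-np.outer(d,d);M+=P;r+=P@o
    x=np.linalg.solve(M,r)
    e=[np.linalg.norm(np.cross(x-ray(n,*uv)[0],ray(n,*uv)[1]/np.linalg.norm(ray(n,*uv)[1]))) for n,uv in(("top",a),("scene",b))]
    return x,e
def proj(n,P):
    i=I[n];W=i["world_from_camera"];P=np.atleast_2d(P);c=(P-W[:3,3])@W[:3,:3]
    return np.c_[c[:,0]/c[:,2]*i["fx"]+i["cx"],c[:,1]/c[:,2]*i["fy"]+i["cy"]]
def cloud(n,d):
    v,u=np.mgrid[:d.shape[0],:d.shape[1]];i=I[n];W=i["world_from_camera"]
    c=np.stack([(u-i["cx"])/i["fx"]*d,(v-i["cy"])/i["fy"]*d,d],-1)
    return c@W[:3,:3].T+W[:3,3]
E
python3 - <<'E'
from h import *
D={n:np.load(f"/tmp/{n}0.npz") for n in("top","scene")}
C={n:cloud(n,D[n]["d"]) for n in D}
# bench z
print("bench z", [np.median(C[n][...,2][250:300,300:330]) for n in C],[C[n][250:260,300:330,2].std() for n in C])
# top: grid of z through tester
T=C["top"];np.set_printoptions(precision=0,suppress=True,linewidth=250)
print((T[150:190,316:372:1,2]*1000)[6:24].round())
for name,a,b in [("dial",cropuv(698,118,4.2,280,140),cropuv(105,73,4.2,110,75)),
 ("griptop",cropuv(190,82,4.2,280,140),cropuv(335,312,4.2,110,75))]:
    print(name,*(x*1000 if hasattr(x,'shape') else x for x in tri(a,b)))
E
```

```text
bench z [np.float64(0.0015528729826357335), np.float64(-0.000750313520209489)] [np.float64(0.05583243295471286), np.float64(0.010081440767948119)]
[[35. 51. 57. ... 21. 18. 21.]
 [37. 51. 60. ... 21. 19. 18.]
 [37. 54. 56. ... 17. 19. 21.]
 ...
 [46. 59. 61. ... 22. 21. 19.]
 [47. 56. 60. ... 21. 20. 22.]
 [47. 58. 59. ... 19. 19. 20.]]
dial [ 574. -230.  117.] [np.float64(0.00040727371812087607), np.float64(0.0004072737181207795)]
griptop [585.  20. 139.] [np.float64(0.0006399086200128463), np.float64(0.0006399086200127631)]
```

```bash
cat > ov.py <<'E'
from h import *
def show(n,x0,y0,x1,y1,f,out,polys=(),img=None,key=None):
    p=img if img is not None else np.load(f"/tmp/{n}0.npz")["p"]
    a=cv2.resize(np.ascontiguousarray(p[y0:y1,x0:x1,::-1]),None,fx=f,fy=f,interpolation=cv2.INTER_CUBIC)
    for P,c in polys:
        q=((proj(n,P)+.5-[x0,y0])*f-.5)
        cv2.polylines(a,[np.round(q*8).astype(np.int32)],False,c,1,cv2.LINE_AA,3)
    cv2.imwrite(out,a)
def circ(c,r,ax1,ax2,a0=0,a1=2*np.pi):
    t=np.linspace(a0,a1,40)[:,None];return np.asarray(c)+r*(np.cos(t)*ax1+np.sin(t)*ax2)
E
cat > model.py <<'E'
from ov import *
def frame(yaw):
    X=np.array([-np.sin(yaw),np.cos(yaw),0]);Z=np.array([0,0,1.]);return X,np.cross(Z,X),Z
def tester(hx,hy,yaw,z=0.09,pinoff=None,gripoff=None):
    X,Y,Z=frame(yaw);o=np.array([hx,hy,z]);g=(0,255,0);L=[]
    for s in(-4.3,4.3):   # lateral silhouettes at z=0 (bars), top bar
        L.append((np.array([o+X*x+Y*s/1e3+Z*zz for x,zz in((-.061,-.014),(0,-.014))]),g))
    L.append((circ(o,.014,X,Z,-np.pi/2,np.pi/2+np.arcsin(6/14)),(255,255,0)))
    L.append((circ(o,.0183,X,Z,-np.pi/2,np.pi/2),g))
    L.append((np.array([o+X*-.054+Z*.013,o+X*-.009+Z*.014]),(255,0,255)))
    L.append((circ(o-X*.145+Z*.027,.0325,X,Y),(0,255,255)))
    if pinoff is not None:
        p=o+X*pinoff
        L.append((circ(p+Z*.014,.005,X,Y),(0,128,255)));L.append((circ(p-Z*.0035,.005,X,Y),(0,128,255)))
        L.append((np.array([p+X*a+Y*b-Z*.0035 for a,b in((-.01,-.014),(.048,-.014),(.048,.014),(-.01,.014),(-.01,-.014))]),(255,255,0)))
        gp=p+X*(.068)+Z*.04
        L.append((np.array([gp+X*a+Y*b for a,b in((-.007,-.012),(.007,-.012),(.007,.012),(-.007,.012),(-.007,-.012))]),(0,0,255)))
    return L
E
python3 - <<'E'
from model import *
# direction from blue base edges / rod
L=tester(.580,-.085,0.03,pinoff=.037)
show("top",310,145,400,190,8.5,"pics/m_top.png",L)
show("scene",115,80,215,180,6,"pics/m_sc.png",L)
show("top",310,150,375,185,12,"pics/z_top.png")
E
```

```text
(no output)
```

View pics/m_top.png

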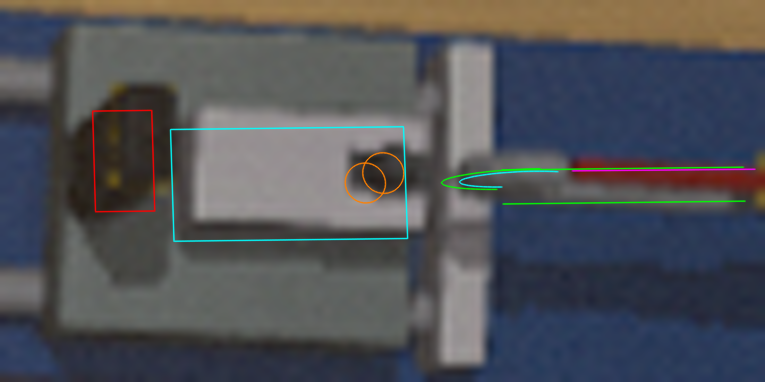

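View pics/m_sc.png

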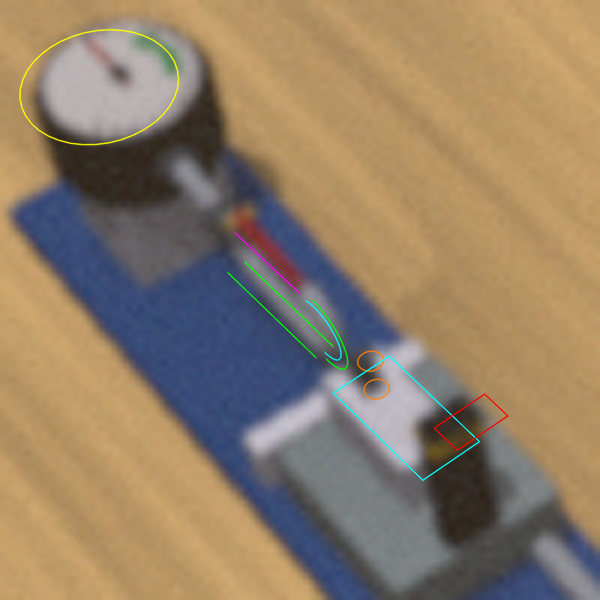

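View pics/z_top.png

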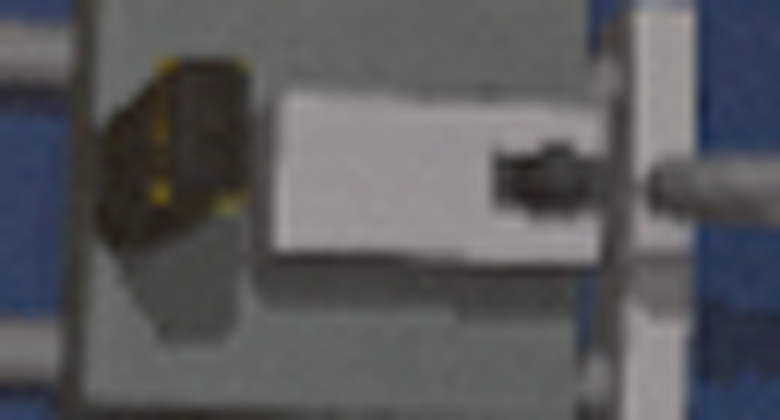

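```bash
python3 - <<'E'
from model import *
show("scene",145,110,215,162,11.4,"pics/z_sc.png")
show("top",350,150,415,185,12,"pics/z_top2.png")
E
```

```text
(no output)
```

View pics/z_sc.png

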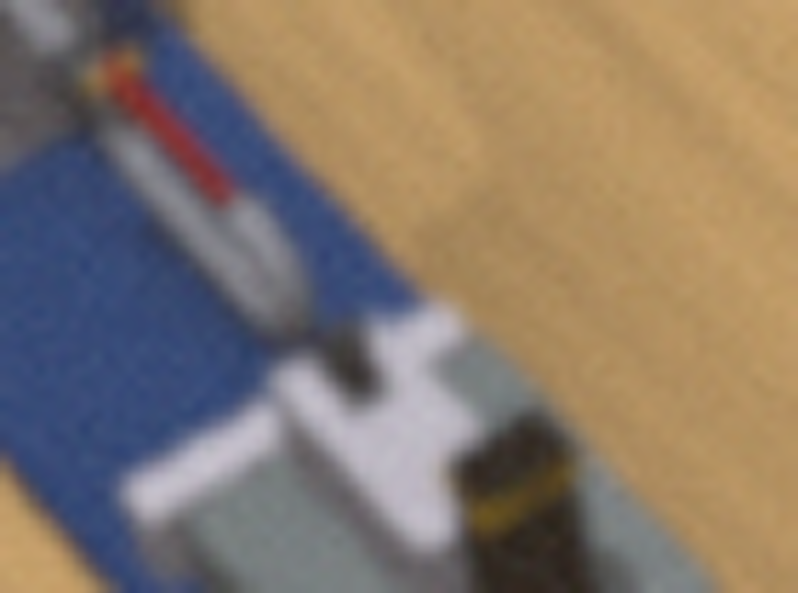

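View pics/z_top2.png

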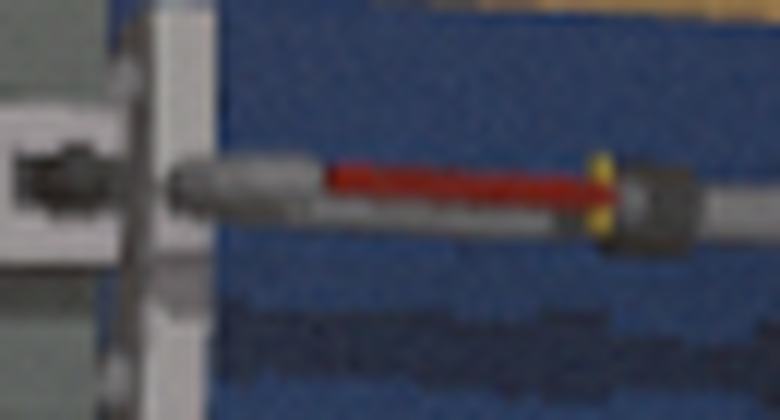

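```bash
cat > fit.py <<'E'
from model import *
from scipy.optimize import least_squares
U=lambda x,y,f,a,b:np.array(cropuv(x,y,f,a,b))
zt2=lambda x,y:U(x,y,12,350,150); zt=lambda x,y:U(x,y,12,310,150); zs=lambda x,y:U(x,y,11.4,145,110)
obs=[("top","h",(-.009,0,.0150),zt2(328,178)),("top","h",(-.054,0,.014),zt2(600,190)),("top","h",(.0183,0,0),zt2(168,187)),
("top","p",(.048,-.014,-.0035),zt(273,92)),("top","p",(.048,.014,-.0035),zt(270,253)),("top","p",(-.010,.014,-.0035),zt(603,262)),
("top","p",(.068,0,.040),zt(210,133)),
("top","h",(-.145,0,.027),U(698,118,4.2,280,140)),("scene","h",(-.145,0,.027),U(105,73,4.2,110,75)),
("scene","h",(-.009,0,.015),zs(225,192)),("scene","h",(-.054,0,.014),zs(113,72)),
("scene","p",(.048,-.014,-.0035),zs(430,555)),("scene","p",(-.010,-.014,-.0035),zs(275,380)),("scene","p",(.068,0,.040),zs(515,442))]
def pts(q):
    X,Y,Z=frame(q[2]);o=np.array([q[0],q[1],.09]);R=np.c_[X,Y,Z]
    return [o+R@np.array(c)+(X*q[3] if k=="p" else 0) for _,k,c,_ in obs]
def res(q,full=False):
    r=[]
    for (n,k,c,uv),P in zip(obs,pts(q)):
        s=q[4:6] if n=="top" else q[6:8]
        r.append(proj(n,P)[0]+s-uv)
    r=np.array(r)
    return r if full else np.r_[r.ravel(),q[4:]*.5]
f=least_squares(res,[.58,-.085,-.03,.037,0,0,0,0],loss="soft_l1",f_scale=.7)
if __name__=="__main__":
    np.set_printoptions(precision=4,suppress=True)
    print(f.x);print(np.c_[[i for i in range(len(obs))],res(f.x,True)].round(2))
    L=tester(*f.x[:3],pinoff=f.x[3])
    show("top",310,145,400,190,8.5,"pics/n_top.png",L)
    show("scene",115,80,215,180,6,"pics/n_sc.png",L)
E
python3 fit.py
```

```text
[ 0.579  -0.0872 -0.03    0.0331 -0.3133 -0.6071  0.247  -0.5682]
[[ 0.    0.84  0.31]
 [ 1.   -0.23  0.42]
 [ 2.   -1.02 -0.06]
 [ 3.    0.24  0.12]
 [ 4.    0.11 -0.17]
 [ 5.   -0.14  0.39]
 [ 6.   -0.26 -0.28]
 [ 7.    0.47 -0.67]
 [ 8.   -0.48 -1.01]
 [ 9.    0.5   0.45]
 [10.    0.27  0.18]
 [11.   -0.17 -0.2 ]
 [12.   -0.25 -0.06]
 [13.    0.08  0.49]]
```

```bash
sed -i 's/zt2(168,187)/zt2(157,185)/' fit.py; python3 fit.py
```

```text
[ 0.579  -0.0869 -0.0298  0.0328 -0.3377 -0.6221  0.2329 -0.5959]
[[ 0.    0.69  0.28]
 [ 1.   -0.38  0.38]
 [ 2.   -0.25  0.08]
 [ 3.    0.22  0.11]
 [ 4.    0.09 -0.19]
 [ 5.   -0.16  0.37]
 [ 6.   -0.28 -0.3 ]
 [ 7.    0.31 -0.72]
 [ 8.   -0.46 -0.97]
 [ 9.    0.54  0.5 ]
 [10.    0.3   0.23]
 [11.   -0.19 -0.23]
 [12.   -0.27 -0.09]
 [13.    0.06  0.46]]
```

View pics/n_top.png

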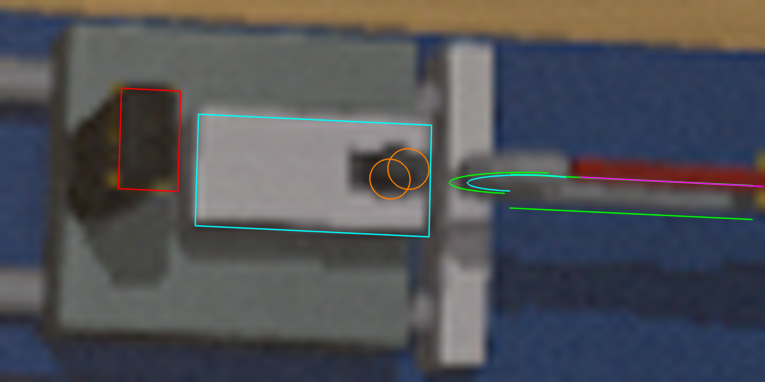

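View pics/n_sc.png

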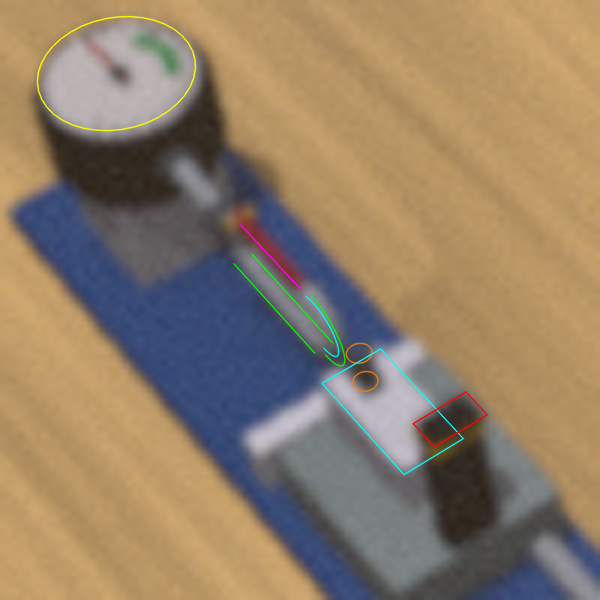

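```bash
cat > ringfit.py <<'E'
from ov import *
def stad(c,a,r,z,n=40,L=.030):
    # L total straight length half =.0150 ; end radius r about (±.015)
    t=np.linspace(-np.pi/2,np.pi/2,n)
    p=np.r_[np.c_[.015+r*np.cos(t),r*np.sin(t)],np.c_[-.015-r*np.cos(t),-r*np.sin(t)]];p=np.r_[p,p[:1]]
    R=np.array([[np.cos(a),-np.sin(a)],[np.sin(a),np.cos(a)]])
    return np.c_[p@R.T+c,np.full(len(p),z)]
def ringmask(p):
    h=cv2.cvtColor(p,cv2.COLOR_RGB2HSV);return h
E
python3 - <<'E'
from ringfit import *
from scipy.optimize import least_squares
for n,(x0,y0,x1,y1) in {"top":(160,175,220,225),"scene":(275,215,330,270)}.items():
    p=np.load(f"/tmp/{n}0.npz")["p"].astype(float)
    # bluish-gray score: b - r relative to wood/dark
    s=p[...,2]-0.75*p[...,0]
    s=s[y0:y1,x0:x1]; s=np.clip(s,0,None); thr=s.max()*.45
    v,u=np.nonzero(s>thr)
    W=np.array([onz(n,a+x0,b+y0,.0285) for a,b in zip(u,v)])[:,:2];w=s[v,u]
    def res(q):
        R=np.array([[np.cos(q[2]),np.sin(q[2])],[-np.sin(q[2]),np.cos(q[2])]]);l=(W-q[:2])@R.T
        dx=np.abs(l[:,0])-.015;d=np.where(dx>0,np.hypot(np.maximum(dx,0),l[:,1]),np.abs(l[:,1]))-.0185
        return d*1000
    best=min((least_squares(res,[*W.mean(0),a],loss="soft_l1",x_scale=[.01,.01,.1]) for a in np.arange(0,3.1,.4)),key=lambda r:r.cost)
    print(n,len(W),best.x.round(4),np.degrees(best.x[2])%180,np.sqrt(np.mean(best.fun**2)))
    q=best.x
    show(n,x0,y0,x1,y1,10,f"pics/rf_{n}.png",[(stad(q[:2],q[2],.022,.0285),(0,255,0)),(stad(q[:2],q[2],.015,.0285),(0,255,0))])
D={n:np.load(f"/tmp/{n}0.npz") for n in("top","scene")}
C=cloud("top",D["top"]["d"])
np.set_printoptions(precision=0,suppress=True,linewidth=250,threshold=9999)
print((C[156:190:2,312:372:2,2]*1000))
E
```

```text
top 185 [0.5076 0.309  3.7743] 36.25360191665371 1.5510022073703127
scene 192 [0.5056 0.3056 3.768 ] 35.89086461875806 1.964214205998088
[[ 37.  36.  35.  57.  60.  58. 130. 132. 132. 130.  61.  60.  59.  57.  58.  59.  56.  57.  58.  57.  61.  61.  59.  59.  36.  42.  43.  46.  24.  18.]
 [ 17.  20.  37.  56.  62. 111. 127. 132. 131. 133.  59.  88.  87.  88.  88.  87.  90.  61.  60.  61.  60.  56.  61.  58.  38.  41.  45.  45.  17.  19.]
 [ 21.  18.  41.  58.  85. 113. 131. 130. 132. 132.  79.  89.  87.  89.  91.  88.  90.  89.  87.  87.  85.  89.  87.  89.  89.  40.  46.  45.  20.  20.]
 [ 18.  20.  41.  63. 967. 113. 128. 132. 130. 129.  78.  87.  88.  89.  86.  88.  87.  87.  87.  89.  90.  87. 104.  90.  85.  42.  45.  48.  18.  21.]
 [ 21.  19.  43.  65.  90. 114. 132. 131. 131. 130.  80.  89.  87.  89.  91.  88.  88.  86.  86.  90.  89. 103. 106. 106.  90.  44.  91.  99. 107. 106.]
 [ 17.  18.  43.  62.  92. 113. 128. 127. 131.  58.  81.  88.  89.  91.  88.  85.  88.  88.  86.  88.  89.  98. 105.  87.  89.  47.  93. 101. 104. 107.]
 [ 21.  19.  44.  63.  87.  98. 103. 104.  56
[... 938 characters left out ...]
.  57.  57.  60.  61.  61.  60.  58.  61.  62.  57.  37.  41.  48.  45.  44.  20.  20.]
 [ 22.  20.  48.  57.  60.  61.  58.  59.  59.  61.  60.  60.  59.  61.  61.  62.  60.  58.  61.  60.  57.  58.  59.  36.  37.  47.  45.  47.  20.  20.]
 [ 19.  20.  43.  48.  51.  49.  52.  57.  59.  56.  57.  59.  59.  58.  58.  60.  60.  61.  58.  57.  56.  58.  59.  34.  32.  46.  43.  45.  16.  18.]
 [ 19.  19.  19.  21.  19.  19.  19.  16.  20.  19.  21.  18.  20.  18.  20.  31.  35.  39.  37.  45.  43.  44.  19.  20.  33.  45.  43.  43.  19.  16.]
 [ 18.  19.  17.  19.  20.  19.  24.  19.  19.  20.  23.  20.  19.  21.  19.  23.  20.  13.  16.  21.  20.  22.  20.  20.  29.  30.  37.  20.  22.  20.]]
```

```bash
python3 - <<'E'
import cv2,numpy as np
a=cv2.imread("pics/rf_top.png");b=cv2.imread("pics/rf_scene.png");h=max(a.shape[0],b.shape[0])
pad=lambda i:cv2.copyMakeBorder(i,0,h-i.shape[0],0,0,0);m=np.hstack([pad(a),pad(b)]);cv2.imwrite("pics/rf.png",cv2.resize(m,(800,int(h*800/m.shape[1]))))
E
```

```text
(no output)
```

View pics/rf.png

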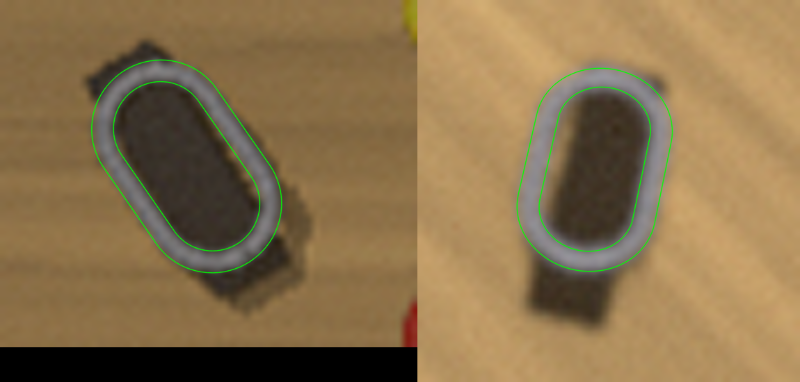

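Ring found and fitted in both views (two cameras agree to ~3 mm). Depth images are sharp, so I use them for the hook and pin.

```bash
python3 - <<'E'
from model import *
np.set_printoptions(precision=1,suppress=True,linewidth=200)
X,Y,Z=frame(-.0298)
o=np.array([.579,-.0869,.09])
R=np.c_[X,Y,Z]
for n in("top","scene"):
    C=cloud(n,np.load(f"/tmp/{n}0.npz")["d"]); 
    l=(C-o)@R*1000
    def sel(x0,x1,y0,y1,z0,z1): return l[(l[...,0]>x0)&(l[...,0]<x1)&(abs(l[...,1]-(y0+y1)/2)<(y1-y0)/2)&(l[...,2]>z0)&(l[...,2]<z1)]
    h=sel(-70,24,-14,14,-25,40);print(n,"hook x max",np.sort(h[:,0])[-12:])
    t=h[(h[:,0]>-40)&(h[:,0]<10)&(h[:,2]>8)];print(" top-part y med",np.median(t[:,1]),np.percentile(t[:,1],[5,95]),"z",np.percentile(t[:,2],[50,90]))
    p=sel(24,45,-14,14,9,25);print(" pin top x",np.percentile(p[:,0],[0,50,100]),"y",np.percentile(p[:,1],[0,50,100]),"z",np.median(p[:,2]),len(p))
    p=sel(24,100,-20,20,-7,3);print(" plate x",np.percentile(p[:,0],[1,99]),"y",np.percentile(p[:,1],[1,99]),"z",np.median(p[:,2]),len(p))
    p=sel(80,120,-20,20,36,50);print(" grip x",np.percentile(p[:,0],[2,50,98]),"y",np.percentile(p[:,1],[2,50,98]),"z",np.median(p[:,2]),len(p))
    p=sel(-200,-100,-50,50,15,50);print(" dial x",np.percentile(p[:,0],[1,50,99]),"y",np.percentile(p[:,1],[1,50,99]),"z",np.median(p[:,2]),len(p))
E
```

```text
top hook x max [16.  16.4 16.4 16.9 16.9 16.9 22.7 22.9 23.4 23.6 23.7 24. ]
 top-part y med -0.18902891321637497 [-3.6  2.7] z [18.  20.1]
 pin top x [31.3 36.1 39.9] y [-5.5 -0.5  3.6] z 14.688731585063868 19
 plate x [25.2 81. ] y [-14.3  13.3] z -1.92101846526041 343
 grip x [ 94.7 101.6 108.4] y [-12.1  -0.   10.3] z 40.769816929795724 86
 dial x [-177.9 -142.7 -109.6] y [-33.8   1.4  35.4] z 21.303680274816966 1027
scene hook x max [16.7 16.8 17.6 21.2 21.9 22.2 22.9 23.2 23.4 23.5 23.6 23.7]
 top-part y med -0.28873600943400196 [-3.4  3.5] z [15.3 17.9]
 pin top x [31.1 34.4 39.5] y [-4.6  0.   4.4] z 13.005216821783655 13
 plate x [24.6 96.2] y [-14.2  13.6] z -3.511346727004677 172
 grip x [ 92.1 100.7 107.7] y [-10.9  -0.3  10.9] z 38.570765014159875 54
 dial x [-179.  -142.4 -110. ] y [-34.4  -0.5  34.1] z 19.522731239194318 499
```

```bash
cat >> h.py <<'E'
def rotd(phi):
    a=np.radians(phi);x=np.array([np.cos(a),np.sin(a),0]);z=np.array([0,0,-1.]);return np.c_[x,np.cross(z,x),z]
E
python3 - <<'E'
from h import *
for k in(0,180):
    print(k)
    for p,phi in(((.5066,.3073,.008),36.1),((.5066,.3073,.12),36.1),((.581,-.06,.12),88.3),((.58,.05,.12),88.3)):
        r=robot.inverse_kinematics(np.array(p),rotd(phi+k));print(None if r is None else np.round(r,1))
E
```

```text
0
[ 24.9  42.5 103.8  -0.   33.7  78.8]
[ 24.9  33.  100.4  -0.   46.6  78.8]
[-12.4  32.4 101.6  -0.   46.  -10.7]
[-1.600e+00  3.230e+01  1.019e+02 -0.000e+00  4.580e+01  1.000e-01]
180
[  24.9   42.5  103.8   -0.    33.7 -101.2]
[  24.9   33.   100.4   -0.    46.6 -101.2]
None
None
```

```bash
python3 - <<'E'
from h import *
R=rotd(36.1)
robot.goto(np.array([.5066,.3073,.2]),R)
print(robot.read_state()["clock"])
robot.movel(np.array([.5066,.3073,.06]),velocity=.2)
p,d=robot.snapshot("scene");np.savez("/tmp/scene1.npz",p=p,d=d);t,d=robot.snapshot("top");np.savez("/tmp/top1.npz",p=t,d=d)
for n,i,b in(("scene",p,(270,195,340,270)),("top",t,(150,160,230,235))):
    x0,y0,x1,y1=b;cv2.imwrite(f"pics/g1_{n}.png",cv2.resize(i[y0:y1,x0:x1,::-1],None,fx=5.5,fy=5.5,interpolation=cv2.INTER_CUBIC))
s=robot.read_state();print(s["clock"],s["tcp_pos"],s["contact_force"],s["opening"])
E
python3 -c "
import cv2,numpy as np
a=cv2.imread('pics/g1_scene.png');b=cv2.imread('pics/g1_top.png');m=np.hstack([a[:410],b[:410]]);cv2.imwrite('pics/g1.png',cv2.resize(m,(800,int(m.shape[0]*800/m.shape[1]))))"
```

```text
3.45
4.4 [0.50718736 0.30752762 0.06128596] [-0.46555643 -0.18642232 -0.42750875] 0.08547110769700232
```

View pics/g1.png

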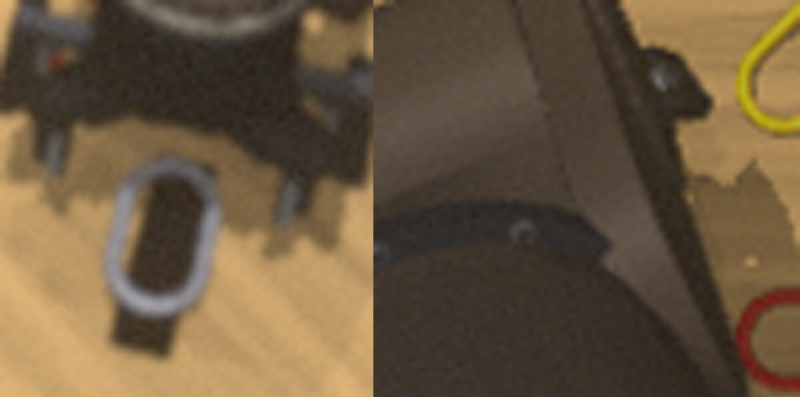

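```bash
python3 - <<'E'
from h import *
robot.movel(np.array([.5066,.3073,.009]),velocity=.1,guard=8)
s=robot.read_state();print(s["clock"],s["tcp_pos"],s["contact_force"])
robot.grab(50)
s=robot.read_state();print(s["clock"],s["tcp_pos"],s["contact_force"],s["opening"])
robot.movel(np.array([.5066,.3073,.16]),velocity=.2)
p,d=robot.snapshot("scene");np.savez("/tmp/scene2.npz",p=p,d=d)
s=robot.read_state();print(s["clock"],s["tcp_pos"],s["contact_force"],s["opening"])
cv2.imwrite("pics/g2.png",cv2.resize(p[150:290,230:370,::-1],None,fx=4,fy=4,interpolation=cv2.INTER_CUBIC))
E
```

```text
5.0583 [0.50676727 0.30739447 0.00924298] [-0.06950393 -0.36912128 -0.24564677]
5.5417 [0.50682868 0.30736338 0.00975171] [-0.74620448 -0.91806651  6.46404236] 0.04229810803513141
6.5 [0.50607949 0.30703448 0.15869906] [ 0.30679573  0.25875245 -0.48462333] 0.0420575193843626
```

View pics/g2.png

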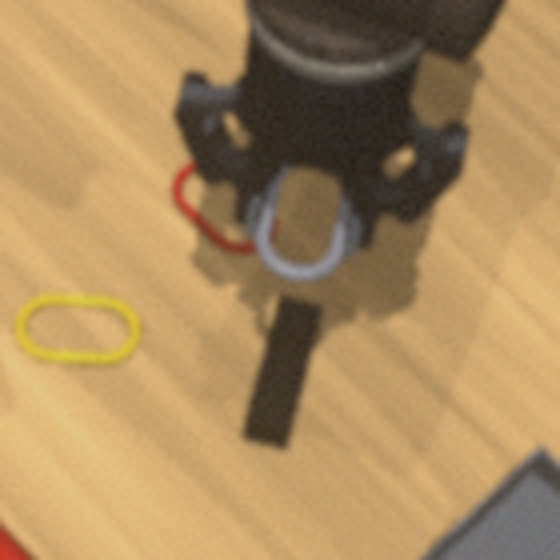

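```bash
cat > loc.py <<'E'
from model import *
X,Y,Z=frame(-.0298); O=np.array([.579,-.0869,.09]); RG=.01875
RT=rotd(88.3)
def tcp_for(xe,z,y=0): # xe: hook-side end bar centre in hook frame (m)
    return O+X*(xe+.0335)+Y*y+Z*(z-RG)
def shot(k,n="scene"):
    p,d=robot.snapshot(n);np.savez(f"/tmp/{n}{k}.npz",p=p,d=d);return p,d
def st():
    s=robot.read_state();l=(s["tcp_pos"]-O)@np.c_[X,Y,Z]*1000
    f=s["contact_force"]@np.c_[X,Y,Z]
    print("t",round(s["clock"],2),"end x,y,z mm",(l-[33.5,0,-RG*1e3]).round(2),"F",f.round(2),"op",round(s["opening"]*1e3,1));return s
E
python3 - <<'E'
from loc import *
robot.goto(np.array([.56,.15,.2]),rotd(75));
robot.goto(tcp_for(-.014,.05),RT); st()
p,_=shot(3);q,_=shot(3,"top");st()
cv2.imwrite("pics/s3.png",cv2.resize(p[70:200,100:240,::-1],None,fx=5,fy=4.6,interpolation=cv2.INTER_CUBIC))
cv2.imwrite("pics/t3.png",cv2.resize(q[130:220,300:430,::-1],None,fx=6,fy=6,interpolation=cv2.INTER_CUBIC))
E
```

```text
t 8.34 end x,y,z mm [-12.86  -0.18  50.18] F [-0.01  0.41  0.72] op 42.0
t 8.44 end x,y,z mm [-12.47  -0.26  50.49] F [-0.05 -1.09 -0.6 ] op 42.1
```

View pics/s3.png

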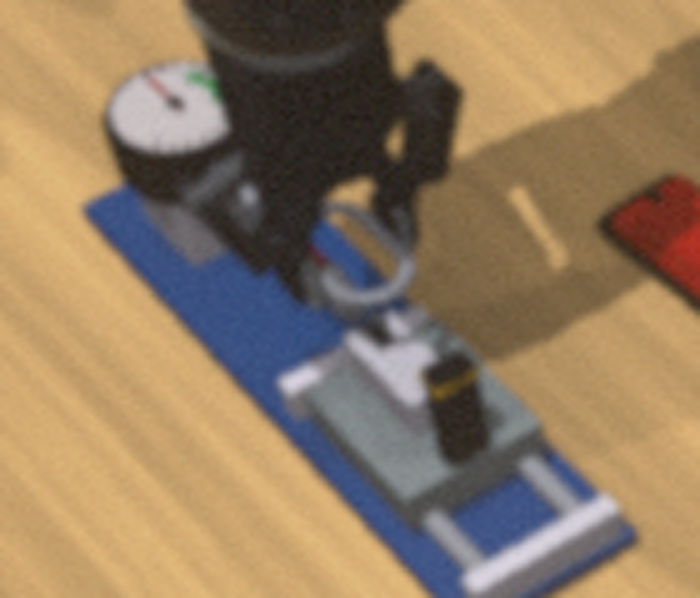

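View pics/t3.png

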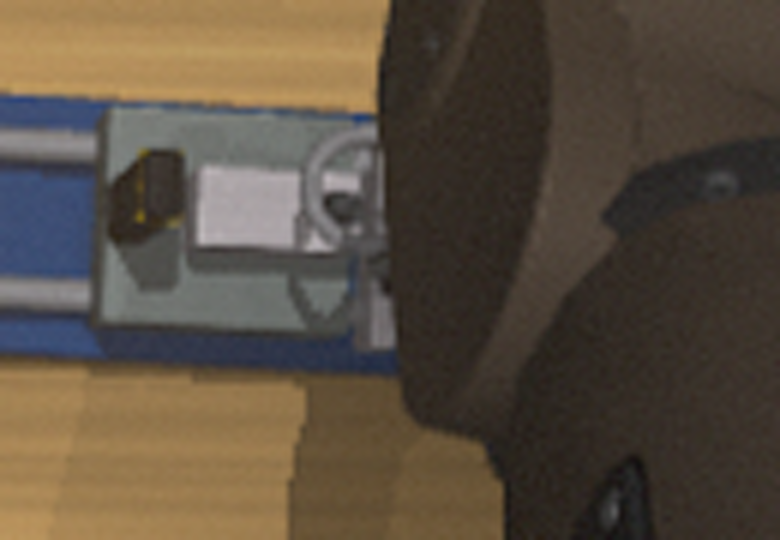

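```bash
python3 - <<'E'
from loc import *
from scipy.optimize import least_squares
R=np.c_[X,Y,Z]
for n in("top","scene"):
    f=np.load(f"/tmp/{n}3.npz");l=(cloud(n,f["d"])-O)@R*1000
    m=(l[...,2]>42)&(l[...,2]<60)&(abs(l[...,1])<26)&(l[...,0]>-30)&(l[...,0]<70)
    # colour: bluish-gray bright
    p=f["p"].astype(float);b=p.mean(-1)>70
    P=l[m&b];print(n,len(P),"x",np.percentile(P[:,0],[0,50,100]),"z med",np.median(P[:,2]))
    Q=P[(P[:,0]>28)]
    print("  far: xmax",np.sort(Q[:,0])[-6:].round(1))
    def res(q):
        c=Q[:,:2]-[q[0],q[1]];dx=np.abs(c[:,0])-15
        return np.where(dx>0,np.hypot(np.maximum(dx,0),c[:,1]),np.abs(c[:,1]))-18.5
    r=least_squares(res,[19.5,0],loss="soft_l1");print("  centre",r.x.round(2),"rms",np.sqrt((r.fun**2).mean()).round(2),len(Q),"z",np.percentile(Q[:,2],[10,50,90]).round(1))
    for a,bx in((30,40),(40,48),(48,58)):
        s=Q[(Q[:,0]>a)&(Q[:,0]<bx)];print("   ",a,bx,len(s),np.percentile(s[:,2],50).round(1) if len(s) else "")
E
```

```text
top 115 x [31.72022198 48.97656346 58.73671138] z med 54.485349467984086
  far: xmax [57.4 57.4 57.8 57.9 57.9 58.7]
  centre [22.53  0.11] rms 1.98 115 z [52.1 54.5 56.1]
    30 40 22 54.4
    40 48 29 54.8
    48 58 63 54.3
scene 156 x [-11.22832259  34.09606656  57.2485567 ] z med 52.224226826949746
  far: xmax [55.2 55.5 55.5 55.8 56.1 57.2]
  centre [21.46 -0.14] rms 2.61 103 z [49.4 52.1 54.5]
    30 40 27 52.9
    40 48 25 52.9
    48 58 39 52.0
```

```bash
python3 - <<'E'
from loc import *
for _ in range(6): st(); robot.sleep(.05)
E
```

```text
t 8.44 end x,y,z mm [-12.47  -0.26  50.49] F [-0.05 -1.09 -0.6 ] op 42.1
t 8.49 end x,y,z mm [-12.53  -0.26  50.52] F [ 0.19  0.04 -0.36] op 42.2
t 8.54 end x,y,z mm [-12.71  -0.21  50.48] F [-0.63  0.42 -0.38] op 41.9
t 8.59 end x,y,z mm [-12.89  -0.19  50.39] F [-0.78 -0.15  0.24] op 42.0
t 8.64 end x,y,z mm [-13.13  -0.16  50.36] F [ 0.85 -0.54 -1.3 ] op 41.9
t 8.69 end x,y,z mm [-13.33  -0.1   50.28] F [-0.28 -0.55 -0.7 ] op 42.0
```

```bash
sed -i 's/X\*(xe+.0335)/X*(xe+.0335-XO)/; s/RG=.01875/RG=.01875; XO=.001/; s/(l-\[33.5,0,-RG\*1e3\])/(l-[33.5-XO*1e3,0,-RG*1e3])/' loc.py; python3 - <<'E'
from loc import *
robot.movel(tcp_for(-.0142,.024),velocity=.05); robot.sleep(.4);st();st()
p,_=shot(4)
cv2.imwrite("pics/s4.png",cv2.resize(p[90:180,130:230,::-1],None,fx=7,fy=6.6,interpolation=cv2.INTER_CUBIC))
r=robot.movel(tcp_for(-.0142,.012),velocity=.02,guard=8);print(r);st();robot.sleep(.1);st()
E
```

```text
t 9.81 end x,y,z mm [-14.19  -0.05  24.16] F [ 0.24  0.12 -0.07] op 42.1
t 9.81 end x,y,z mm [-14.19  -0.05  24.16] F [ 0.24  0.12 -0.07] op 42.1
False
t 10.61 end x,y,z mm [-14.18  -0.09  12.11] F [1.87 0.39 3.  ] op 41.6
t 10.71 end x,y,z mm [-14.22  -0.07  12.13] F [ 1.29 -1.22  3.  ] op 41.9
```

View pics/s4.png

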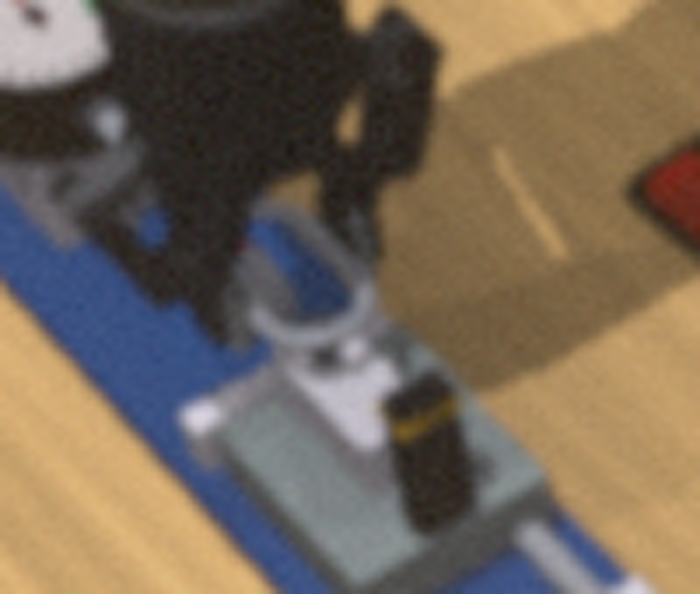

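The ring sits level over the hook with the pin inside it; the 3 N fits the gate, not the nose. I go on down.

```bash
python3 - <<'E'
from loc import *
r=robot.movel(tcp_for(-.0142,.0047),velocity=.015,guard=6);print(r);st();robot.sleep(.15);st();st()
E
```

```text
False
t 11.34 end x,y,z mm [-14.29  -0.04   4.73] F [-2.33 -0.56  5.68] op 42.2
t 11.49 end x,y,z mm [-14.22  -0.07   4.81] F [-1.8  -0.32  4.25] op 41.9
t 11.49 end x,y,z mm [-14.22  -0.07   4.81] F [-1.8  -0.32  4.25] op 41.9
```

```bash
python3 - <<'E'
from loc import *
for x,z in((-11,4.0),(-7,3.2),(-3,2.2)):
    r=robot.movel(tcp_for(x/1e3,z/1e3),velocity=.015,guard=6);print(r);st()
    if r: break
robot.sleep(.15);st()
p,_=shot(5)
cv2.imwrite("pics/s5.png",cv2.resize(p[70:170,110:220,::-1],None,fx=7,fy=6,interpolation=cv2.INTER_CUBIC))
E
```

```text
False
t 11.86 end x,y,z mm [-10.7    0.08   3.89] F [0.31 0.02 3.85] op 41.9
False
t 12.28 end x,y,z mm [-6.04  0.31  2.87] F [ 9.04 -0.57 -0.02] op 42.3
True
t 12.54 end x,y,z mm [-3.82  0.46  1.97] F [ 0.63  0.33 -0.79] op 42.1
t 12.69 end x,y,z mm [-4.06  0.38  2.  ] F [ 0.41  0.66 -0.88] op 41.5
```

View pics/s5.png

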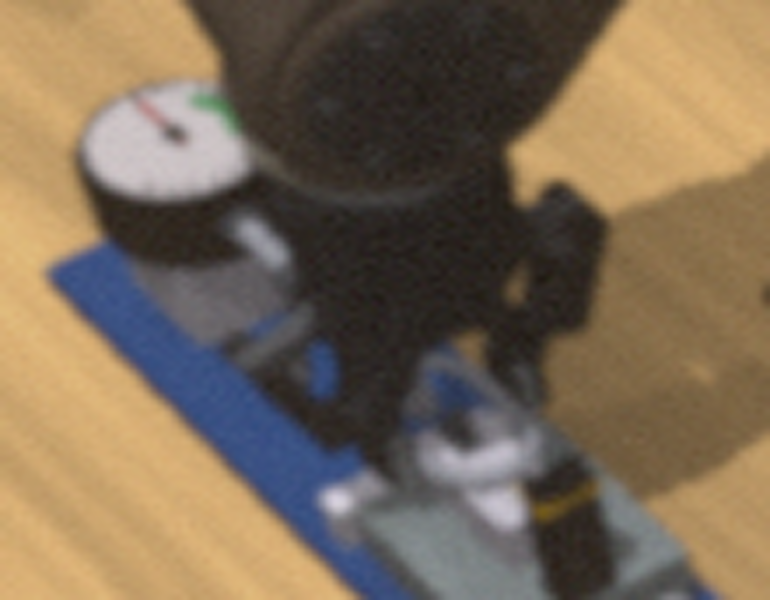

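```bash
python3 - <<'E'
from loc import *
r=robot.movel(tcp_for(.004,.0008),velocity=.02,guard=4);print(r);st();robot.sleep(.15);st()
p,_=shot(6);q,_=shot(6,"top")
cv2.imwrite("pics/s6.png",cv2.resize(p[70:170,110:220,::-1],None,fx=7,fy=6,interpolation=cv2.INTER_CUBIC))
cv2.imwrite("pics/t6.png",cv2.resize(q[130:220,300:430,::-1],None,fx=6,fy=6,interpolation=cv2.INTER_CUBIC))
E
```

```text
False
t 13.3 end x,y,z mm [ 4.08 -0.02  0.8 ] F [ 0.08  1.17 -0.85] op 42.5
t 13.45 end x,y,z mm [ 3.93 -0.02  0.83] F [ 0.79  0.38 -0.66] op 42.2
```

View pics/s6.png

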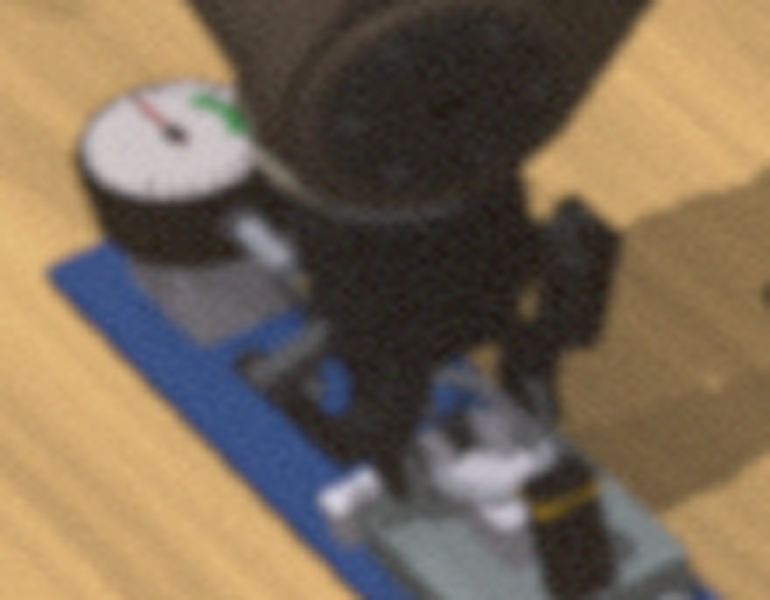

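```bash
python3 - <<'E'
from loc import *
robot.open();st()
a=robot.read_state()["tcp_pos"]
robot.movel(np.array([*tcp_for(.004,0)[:2],.19]),velocity=.2)
robot.movel(np.array([.50,.12,.22]),velocity=.3)
p,_=shot(7);q,_=shot(7,"top");st()
cv2.imwrite("pics/s7.png",cv2.resize(p[70:165,115:225,::-1],None,fx=7.2,fy=6.3,interpolation=cv2.INTER_CUBIC))
cv2.imwrite("pics/t7.png",cv2.resize(q[140:195,300:430,::-1],None,fx=6.1,fy=6.1,interpolation=cv2.INTER_CUBIC))
E
```

```text
t 14.05 end x,y,z mm [3.99 0.01 0.81] F [-0.87  0.34  0.72] op 85.3
t 15.68 end x,y,z mm [170.84  84.59 148.12] F [-0.54 -0.15  0.08] op 85.4
```

View pics/s7.png

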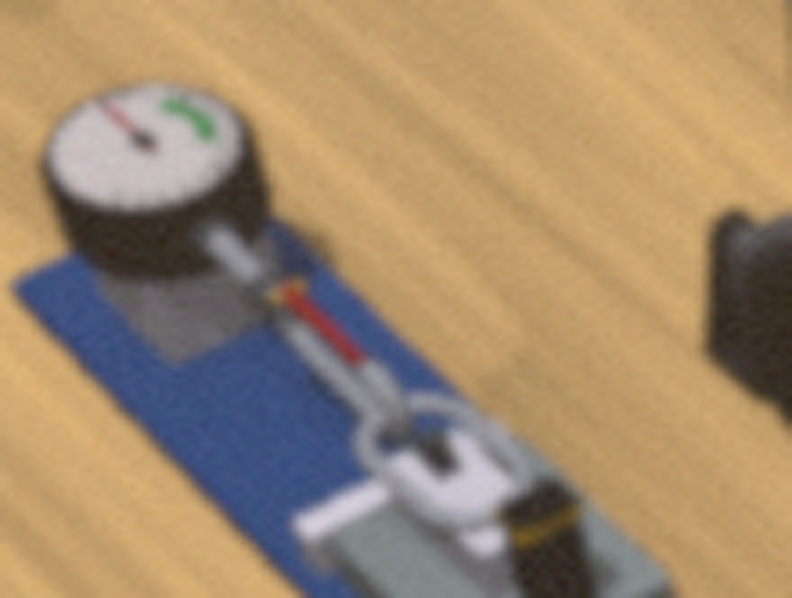

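View pics/t7.png

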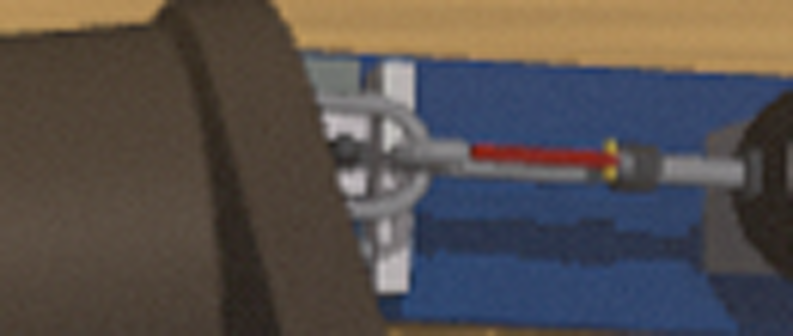

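Scene crop: ring lies in the bend (~390,430), gate red and straight to the nose (shut), pin (~435,450) inside the ring, pointer at zero. Now the grip.

```bash
python3 - <<'E'
from loc import *
G=O+X*.1012
robot.movel(np.array([G[0],G[1],.2]),rot=RT,velocity=.25)
robot.movel(np.array([G[0],G[1],.100]),velocity=.12,guard=8);st()
robot.sleep(.2)
robot.grab(50);s=st()
p,_=shot(8);
cv2.imwrite("pics/s8.png",cv2.resize(p[70:170,110:230,::-1],None,fx=6.5,fy=6,interpolation=cv2.INTER_CUBIC))
E
```

```text
t 17.35 end x,y,z mm [68.88 -0.32 29.47] F [-0.46 -0.48  0.46] op 85.6
t 18.13 end x,y,z mm [68.69 -1.32 29.15] F [ 0.98 -6.49  0.62] op 22.6
```

View pics/s8.png

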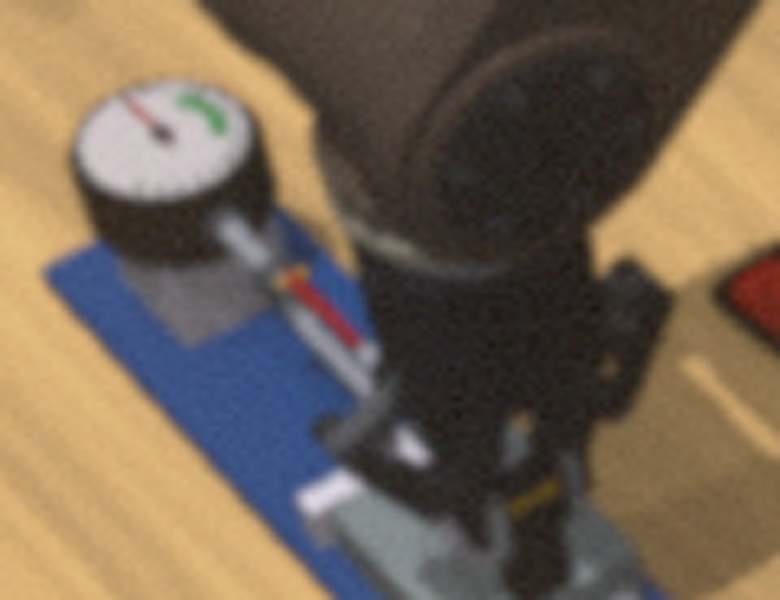

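```bash
cat >> loc.py <<'E'
def gp(dx,y=-.002): return O+X*(.1012+dx)+Y*y+Z*.010
E
python3 - <<'E'
from loc import *
robot.movel(gp(.002),velocity=.02,guard=25);st()
for dx in(.012,.022,.026):
    r=robot.movel(gp(dx),velocity=.03,guard=25);print(r,dx);st()
    if r:break
robot.sleep(.1);st()
E
```

```text
t 18.48 end x,y,z mm [70.   -1.35 29.09] F [-5.4   4.47  7.41] op 23.0
False 0.012
t 18.96 end x,y,z mm [80.03 -1.43 29.11] F [-5.41  4.05  7.04] op 23.1
False 0.022
t 19.44 end x,y,z mm [90.04 -1.5  29.11] F [-5.72  4.8   6.68] op 23.2
False 0.026
t 19.73 end x,y,z mm [94.  -1.5 29.1] F [-6.74  4.    6.94] op 23.1
t 19.82 end x,y,z mm [93.97 -1.54 29.11] F [-6.12  5.25  6.12] op 23.1
```

```bash
cat >> loc.py <<'E'
def dial(p):
    # rectify the dial face (scene camera) to hook axes, 0.15 mm/px
    c=O-X*.145+Z*.026
    src=proj("scene",np.array([c+X*a+Y*b for a,b in((-.035,-.035),(.035,-.035),(.035,.035),(-.035,.035))])).astype(np.float32)
    dst=np.float32([[0,400],[0,0],[400,0],[400,400]])  # up = +X (hook side), right = +Y?
    H=cv2.getPerspectiveTransform(src,dst);w=cv2.warpPerspective(p,H,(400,400),flags=cv2.INTER_CUBIC)
    return w
def needle(w):
    f=w.astype(float);red=f[...,0]-np.maximum(f[...,1],f[...,2])
    v,u=np.nonzero(red>30);return u,v,red[v,u]
E
python3 - <<'E'
from loc import *
w=dial(np.load("/tmp/scene7.npz")["p"]);cv2.imwrite("pics/d7.png",w[...,::-1])
u,v,r=needle(w);print(len(u),u.mean(),v.mean())
E
```

```text
23828 217.74454423367467 328.3983129091825
```

View pics/d7.png

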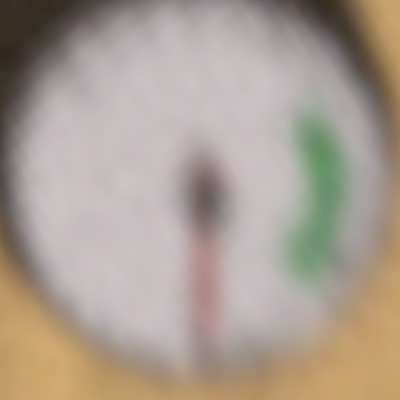

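```bash
cat >> loc.py <<'E'
def newtons(p):
    w=cv2.GaussianBlur(dial(p),(0,0),3).astype(float);cu,cv_=204,197
    b=[]
    th=np.arange(-.4,3.6,.02)
    for t in th:
        r=np.arange(45,115);u=(cu+r*np.sin(t)).astype(int);v=(cv_+r*np.cos(t)).astype(int)
        b.append((w[v,u,0]-.5*(w[v,u,1]+w[v,u,2])).mean())
    b=np.array(b);k=b.argmax();return th[k]/.27,b[k]-np.median(b)
E
python3 - <<'E'
from loc import *
print(newtons(np.load("/tmp/scene7.npz")["p"]))
for dx in np.arange(.027,.0345,.001):
    r=robot.movel(gp(dx),velocity=.015,guard=12)
    robot.sleep(.15);s=st();p,_=shot(9);n=newtons(p);print(r,round(dx,4),n)
    if r or n[0]>1.0: break
cv2.imwrite("pics/d9.png",dial(p)[...,::-1])
E
```

```text
(np.float64(1.2335811384723961e-15), np.float64(28.557142857142857))
t 20.23 end x,y,z mm [94.73 -1.51 29.09] F [-8.19  4.79  5.93] op 23.4
False 0.027 (np.float64(0.22222222222222363), np.float64(35.81428571428571))
t 20.68 end x,y,z mm [95.63 -1.52 29.08] F [-8.89  4.46  7.21] op 22.8
False 0.028 (np.float64(0.44444444444444603), np.float64(35.96071428571428))
t 21.12 end x,y,z mm [96.52 -1.54 29.09] F [-9.47  4.04  6.84] op 23.5
False 0.029 (np.float64(1.1851851851851873), np.float64(36.27142857142857))
```

View pics/d9.png

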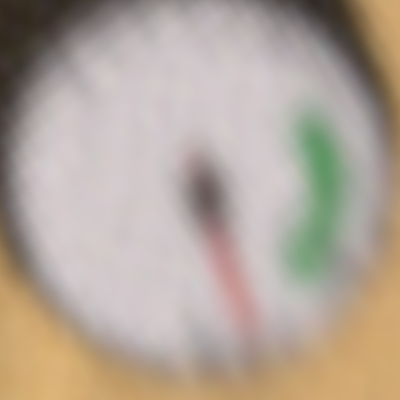

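```bash
python3 - <<'E'
from loc import *
for dx in np.arange(.0296,.034,.0005):
    r=robot.movel(gp(dx),velocity=.01,guard=12)
    robot.sleep(.2);s=st();p,_=shot(10);n=newtons(p);print(r,round(dx,4),n)
    if r or n[0]>4.4: break
cv2.imwrite("pics/d10.png",dial(p)[...,::-1])
E
```

```text
t 21.62 end x,y,z mm [97.01 -1.56 29.09] F [-11.07   4.33   5.92] op 23.0
False 0.0296 (np.float64(2.0000000000000027), np.float64(45.275))
t 22.12 end x,y,z mm [97.39 -1.53 29.08] F [-11.53   3.67   6.38] op 23.1
False 0.0301 (np.float64(2.4444444444444478), np.float64(37.339285714285715))
t 22.62 end x,y,z mm [97.78 -1.56 29.09] F [-12.74   4.39   6.28] op 23.0
False 0.0306 (np.float64(3.1111111111111147), np.float64(37.775000000000006))
t 23.12 end x,y,z mm [98.18 -1.56 29.1 ] F [-12.71   4.33   5.96] op 23.1
False 0.0311 (np.float64(4.000000000000005), np.float64(28.428571428571427))
t 23.62 end x,y,z mm [98.63 -1.57 29.1 ] F [-14.39   4.06   5.29] op 23.2
False 0.0316 (np.float64(4.148148148148153), np.float64(32.83928571428571))
t 24.12 end x,y,z mm [99.05 -1.56 29.08] F [-13.95   4.81   5.99] op 23.1
False 0.0321 (np.float64(5.0370370370370425), np.float64(29.757142857142856))
```

View pics/d10.png

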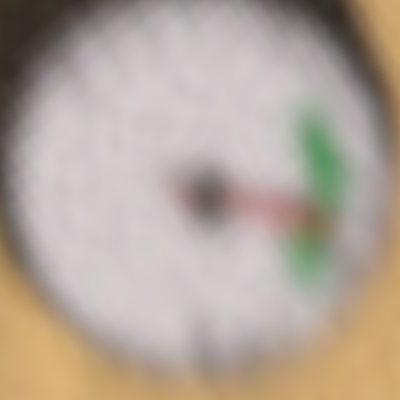

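The pointer stands in the green at about 5 N. Releasing, withdrawing, checking.

```bash
python3 - <<'E'
from loc import *
robot.open();robot.sleep(.1);st()
g=gp(.0321);robot.movel(np.array([g[0],g[1],.2]),velocity=.15)
robot.movel(np.array([.45,.25,.25]),velocity=.3)
robot.sleep(.3)
p,_=shot(11);q,_=shot(11,"top");st();print(newtons(p))
cv2.imwrite("pics/s11.png",cv2.resize(p[70:170,115:235,::-1],None,fx=6.6,fy=6,interpolation=cv2.INTER_CUBIC))
cv2.imwrite("pics/t11.png",cv2.resize(q[140:195,300:470,::-1],None,fx=4.7,fy=4.7,interpolation=cv2.INTER_CUBIC))
cv2.imwrite("pics/f11.png",p[:,:,::-1])
E
```

```text
t 24.9 end x,y,z mm [100.85  -1.99  28.73] F [-0.04  0.61 -0.82] op 85.3
t 27.1 end x,y,z mm [300.   138.69 178.62] F [-0.31 -0.74  0.69] op 85.1
(np.float64(5.0370370370370425), np.float64(28.007142857142856))
```

View pics/s11.png

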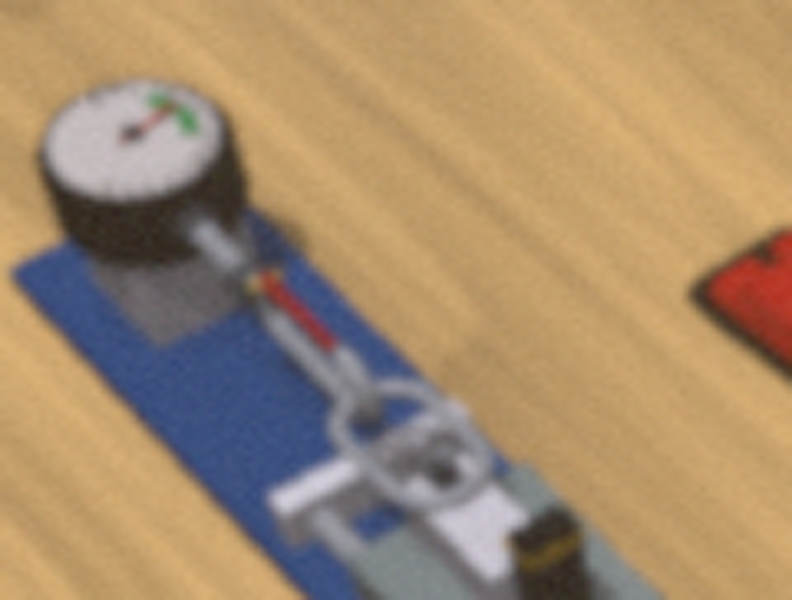

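View pics/t11.png

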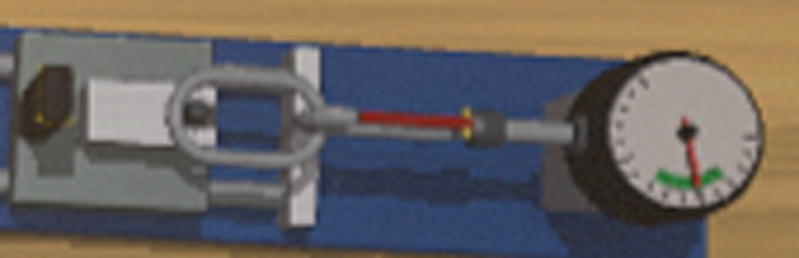

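View pics/f11.png

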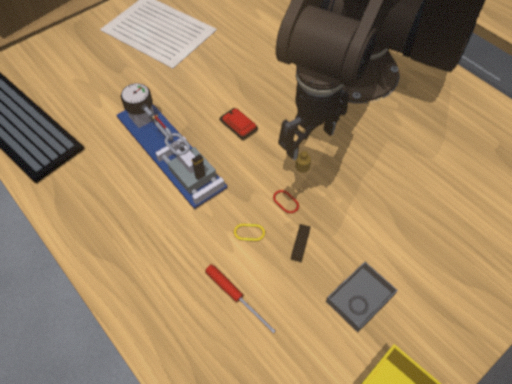

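Top crop: the ring is taut from the hook (325,115) to the pin (198,112), the gate is shut, and the pointer (695,180) is inside the green. Nothing else has moved and the arm touches nothing. Handing in.

```bash
python3 -c "
from bench import robot
print(robot.sign_off(), robot.read_state()['clock'])"
```

```text
the job is handed in; nothing more can be done
the job is handed in; nothing more can be done
```

The job is done and handed in, at about 27 s of the 58 s allowed. I pressed the steel ring through the gate, which snapped shut behind it, with the ring's far end over the pin. Then I drew the tailstock back by its grip in small steps and let go.

**Last checks, after letting go:**
- Both cameras show the gate shut and the ring taut between hook and pin.
- The pointer read about 5.0 N, inside the green sector, and it stayed there after release.
- The bystanders and look-alike rings looked unmoved, and the arm was clear of everything.

**Forces seen:**
- About 6 N down on the gate at most.
- A brief 9 N along the pull as the ring passed the nose. This tripped my force stop when it let go, and I carried on from there.
- About 14 N while drawing the tailstock.

**Disagreements:**
- The two cameras differed by up to about 3 mm, so I used averages and went by touch for the final fit.
- The wrist force while dragging the slack tailstock read 5–6 N rather than the stated 10 N, so I set the 5 N by the dial alone.

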